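Line up the slide carriers of a scanner and click in the lens

ROBOT

A 6-joint arm with a two-finger parallel gripper is mounted at the origin on the work surface. World frame = base frame: x ahead of the robot, y to its left, z up, the work surface at z = 0. Lengths are in m, angles in rad, forces in N, time in s.
With the tool pointing down it reaches from about 0.375 to 0.9 m from the base axis. Payload 3.1 kg.
Tool frame: the origin (TCP) lies at the very end of the fingers, on their centre line; the grasp point (between the pads) lies 19 mm behind it; z points along the fingers, y is the line along which they close (so a half turn about z gives the same grasp; the last joint's range is limited). The gripper opens to 87 mm and grips with 3 to 60 N. Pads are 19 mm wide; open, the fingers measure 117 mm over their backs; the gripper's body (75 mm by 190 mm) begins 51 mm behind the grasp point.
Start: joints at [-1.353, 0.527, 1.433, -0, 1.181, -0.178], TCP at [0.241, -0.577, 0.223] pointing down, gripper open.
Joint ranges: [-3.08, 3.08], [-0.75, 2.2], [0.22, 2.44], [-1.43, 4.57], [0, 2.65], [-2.85, 2.85]. Speed limits (rad/s): [2.79, 2.79, 3.14, 3.14, 3.14, 3.14].

INTERFACE

Orientations are given as a unit quaternion [x, y, z, w].
In Python, from rig import status, viewer, robot gives the robot as it stands.
- The arm moves only by the tool arm_command, never from a script. Its arguments are lists of equal length, an entry for each row: "delta_rot": the turn, a rotation vector about the tool's x, y, z in degrees, a list of three; "delta_pos": the shift along the tool's x, y, z in m, a list of three; "gripper": the closure, from -1 (fully open) to 1 (shut). In form: {"delta_rot": [[rx, ry, rz], ...], "delta_pos": [[dx, dy, dz], ...], "gripper": [gripper, ...]}. A call has 1 to 12 rows; each row is the pose to reach, as a shift and turn from the pose commanded when the call began, along the tool's axes at that moment; what a row does not reach only later rows make up. A row lasts 1/12 s, in which the tool goes at most 41.7 mm and 7.16 degrees, less where a joint would pass 70% of its speed; a pose out of reach is approached as far as the arm can. A call with a gripper value outside its range is refused whole. The fingers move at their own pace and stop on an object; "grip_force" is the grip in N (left out, the last holds). Time passes only in rows, so rows that repeat a pose let the fingers close. It gives the time, the measured TCP pose, the force, the opening and the grip force at its end, in the units of the state.
- status.get_obs(): the state, without advancing time (a new reading comes with each control period).
- viewer.camera(name): name is "side" or "top"; returns a dict with "pixels" (400x640x3 uint8, blue, green, red), "fx", "fy", "cx", "cy" (pixels), "k1" (the pictures are not rectified: a ray, as slopes to the right and down, at radius r is drawn at 1 + k1 r^2 times it, then the intrinsics apply), "pose" (4x4, takes a point from camera to world coordinates). Camera axes: x right, y down, z forward; pixel columns grow to the right and rows downward; lengths in m; the calibration is good to about 2 mm. A picture is of the moment at which its call begins. There is no depth.
- robot.hand_in(): hands the job in; it is judged then, once.
The state is a dict: "time": time; "q": joint angles; "joint_velocities": joint speeds; "joint_torque": joint torques, N m; "position": TCP position; "tool_rot": TCP orientation; "ft_force": force on the tool from outside, world axes, zero at the start; "moment": the same for the moment, N m; "grip_width": finger opening in m; "grip_force": force on a finger pad.
Only numpy, scipy, OpenCV 4.12 (cv2) and the standard library are available. Lean on these libraries where they do the work, as an engineer would, in place of code of your own. Each camera call takes 0.05 s, during which the arm holds its last target. There are 200 camera calls.

TASK

First turn the lens turret to its empty station so that no lens can be struck. Then stand the sample bottles that are on the loading plate upright in the white tray, and swing each slide carrier about its post, keeping it down on the plate, until it lies in line along its stop with its slot fully home round the post. Finally click the turret on to the longest lens; leave everything else on the bench alone.

Things in the scene. Friction and masses are not known exactly. Their poses are not given: they have to be found in the camera images.
- plate: fixed aluminium loading plate on the bench, 360 x 390 x 6 mm; origin at the centre of its underside; x axis away from the robot, y to the left. Three lanes along its x axis, numbered 1 to 3 from right (-y) to left; each has a post at its far end and a stop block. A carrier in line has its own x axis parallel to the plate's x axis
- post1 (a point): fixed steel post of lane 1, 14 mm diameter, standing 30 mm above the plate; point on its axis, 16 mm above the plate. The lane's stop is a dark steel block 20 x 20 mm, 18 mm above the plate, 110 mm nearer the robot (plate -x) and 26.5 mm further left (plate +y) than the post; the carrier's left side meets it when in line (1.5 mm of play)
- bar1_foot (a point): carrier of lane 1 (may be absent): loose steel bar 30 mm wide, 16 high, 250 g, glass on top. Point: centre of the slot in its far end, 8 mm above its underside; x along the bar towards that end, z up; bar spans x -170 to +14 mm. Slot opens to +x, 18 mm wide, bottom at x -9 mm; it starts loosely round the post, bar askew, tab end 0.27 to 0.45 rad right of the lane's line
- bar1_tab (a point): centre of the grip tab on the carrier of lane 1, 145 mm from the slot centre towards -x, 36 mm above the bar's underside; the tab is 30 mm along the bar (x), 14 mm across (y) and 40 mm high, standing on the bar (its top 56 mm above the bar's underside)
- post2 (a point): fixed steel post of lane 2, 14 mm diameter, standing 30 mm above the plate; point on its axis, 16 mm above the plate. The lane's stop is a dark steel block 20 x 20 mm, 18 mm above the plate, 110 mm nearer the robot (plate -x) and 26.5 mm further left (plate +y) than the post; the carrier's left side meets it when in line (1.5 mm of play)
- bar2_foot (a point): carrier of lane 2 (may be absent): loose steel bar 30 mm wide, 16 high, 250 g, glass on top. Point: centre of the slot in its far end, 8 mm above its underside; x along the bar towards that end, z up; bar spans x -170 to +14 mm. Slot opens to +x, 18 mm wide, bottom at x -9 mm; it starts loosely round the post, bar askew, tab end 0.27 to 0.45 rad right of the lane's line
- bar2_tab (a point): centre of the grip tab on the carrier of lane 2, 145 mm from the slot centre towards -x, 36 mm above the bar's underside; the tab is 30 mm along the bar (x), 14 mm across (y) and 40 mm high, standing on the bar (its top 56 mm above the bar's underside)
- post3 (a point): fixed steel post of lane 3, 14 mm diameter, standing 30 mm above the plate; point on its axis, 16 mm above the plate. The lane's stop is a dark steel block 20 x 20 mm, 18 mm above the plate, 110 mm nearer the robot (plate -x) and 26.5 mm further left (plate +y) than the post; the carrier's left side meets it when in line (1.5 mm of play)
- bar3_foot (a point): carrier of lane 3 (may be absent): loose steel bar 30 mm wide, 16 high, 250 g, glass on top. Point: centre of the slot in its far end, 8 mm above its underside; x along the bar towards that end, z up; bar spans x -170 to +14 mm. Slot opens to +x, 18 mm wide, bottom at x -9 mm; it starts loosely round the post, bar askew, tab end 0.27 to 0.45 rad right of the lane's line
- bar3_tab (a point): centre of the grip tab on the carrier of lane 3, 145 mm from the slot centre towards -x, 36 mm above the bar's underside; the tab is 30 mm along the bar (x), 14 mm across (y) and 40 mm high, standing on the bar (its top 56 mm above the bar's underside)
- jar1_mid (a point): sample bottle (absent in some runs), at the start standing on the plate in the way of lane 1's carrier: loose upright amber cylinder 40 mm diameter, 95 mm high, 120 g, the top 27 mm being a white cap 38 mm across; point on its axis half-way up, z axis up
- jar2_mid (a point): sample bottle (absent in some runs), at the start standing on the plate in the way of lane 2's carrier: loose upright amber cylinder 40 mm diameter, 95 mm high, 120 g, the top 27 mm being a white cap 38 mm across; point on its axis half-way up, z axis up
- jar3_mid (a point): sample bottle (absent in some runs), at the start standing on the plate in the way of lane 3's carrier: loose upright amber cylinder 40 mm diameter, 95 mm high, 120 g, the top 27 mm being a white cap 38 mm across; point on its axis half-way up, z axis up
- tray: fixed white open tray right of the plate, 200 (x) x 120 (y) x 30 mm high, walls and floor 5 mm thick; origin at the centre of its underside
- turret (a joint): angle of the lens turret left of the plate (rad, counter-clockwise from above): rotor on a white housing 176 mm diameter, 40 mm high. Soft detents at 0 (shortest lens at the mark), 1.047 (middle lens), 2.094 (empty station, bare black hole), 3.142 (longest lens); starts between 0 and 1.1; end stops 0.1 rad beyond. Needs at most 0.15 N m; a detent pulls it in over the last 0.3 rad
- turret_grip (a point): centre of the turret's grip on its vertical axis: an upright black bar 56 mm long (x of this frame, which turns with the rotor), 14 mm thick (y), from 55 mm to 121 mm above the bench; this point is 105 mm above the bench. Lens barrels stand round it 61 mm from the axis, 26 mm diameter, tops at 79, 93 and 111 mm above the bench
- turret_mark (a point): fixed black pointer on the housing's rim, on the robot's side, that marks the working station
- tip_box: blue box of pipette tips with clear lid, a bystander: leave alone; origin at the centre of its underside
- pipette_aid: red pipette controller lying down, a bystander: leave alone; origin at the centre of its underside
- timer: grey bench timer, a bystander: leave alone; origin at the centre of its underside
- slide_box: cardboard slide box, a bystander: leave alone; origin at the centre of its underside
- petri: clear petri dish, a bystander: leave alone; origin at the centre of its underside
Things that resemble listed ones, but are neither listed nor needed, are in the scene too. Leave any blue, brown or pink look-alike of the part that bears jar3_mid alone.

How it is judged:
By the outcome, as a careful person would: the job done as asked, in the order asked, and still so for the second after the job is handed in, with the robot touching nothing.
Of bar1, bar2, bar3 only 2 to 3 are there at a start; the rules pass over those that are not, and their reading is None.
Of jar1, jar2, jar3 only 2 to 3 are there at a start; the rules pass over those that are not, and their reading is None.
At some moment in a run one of bar1, bar2, bar3 may be knocked a few centimetres aside while the robot is not near it.
It also fails if it takes over 210 s, if anything falls off the work surface, if the arm or the gripper's body presses on something with over 40 N, if the wrist force passes 120 N, or if a joint passes its speed limit or range.

## Working session

There is one attempt and no reset: what is moved stays moved. The work goes in short steps, Python scripts to look and compute and a tool call to move; the robot and the scene stay as the last step left them, time stands still between calls to the robot, and variables do not carry over. Pictures are saved under pics/ and viewed, at most 14 in all, crops included, and the job is handed in when it is done.

Besides the shell and the picture viewer there is one more tool, called after "Emit:" as name(argument=value, ...) on one line, values as JSON. arm_command: Moves the arm, as the interface text tells. Its arguments: {"type":"object","properties":{"delta_rot":{"type":"array","items":{"type":"array","items":{"type":"number"}}},"delta_pos":{"type":"array","items":{"type":"array","items":{"type":"number"}}},"gripper":{"type":"array","items":{"type":"number"}},"grip_force":{"type":"number"}},"required":["delta_rot","delta_pos","gripper"]}

```bash
ls; mkdir -p pics; python3 - <<'E'
from rig import status, viewer, robot
import cv2
o=status.get_obs();print(o)
for n in("top","side"):
    c=viewer.camera(n);cv2.imwrite(f"pics/{n}0.png",c["pixels"]);print(n,c["fx"],c["cx"],c["cy"],c["k1"],c["pose"])
E
```

```text
pics
{'time': 0.0, 'q': array([-1.35350482e+00,  5.28458240e-01,  1.43392880e+00,  7.09943004e-09,
        1.18136815e+00, -1.78484473e-01]), 'joint_velocities': array([-0.00164207, -0.00106236,  0.00040342, -0.00071963,  0.00027192,
        0.00019238]), 'joint_torque': array([-2.01162334e-04, -4.40045035e+01, -1.76589310e+01,  6.32855552e-02,
        5.84521727e-02, -1.53975193e-04]), 'position': array([ 0.24082681, -0.57593711,  0.22156807]), 'tool_rot': array([ 9.80483411e-01,  1.96598861e-01, -2.09758423e-05, -1.08106663e-03]), 'ft_force': array([-0.85900131,  0.13936212, -0.29160521]), 'moment': array([-0.06543397, -0.00736436, -0.03100823]), 'grip_force': 0.0, 'grip_width': 0.08701370346303873}
top 481.27565104629247 315.2200283849372 198.1982413523933 -0.06383019501642581 [[-2.61376101e-04 -9.99127503e-01  4.17632051e-02  4.35547269e-01]
 [-9.99990928e-01  4.38700054e-04  4.23682903e-03  3.73968449e-02]
 [-4.25145393e-03 -4.17617189e-02 -9.99118554e-01  1.51556230e+00]
 [ 0.00000000e+00  0.00000000e+00  0.00000000e+00  1.00000000e+00]]
side 494.59790520777926 314.29448198841584 207.18449019409695 -0.07462236000897662 [[-0.7102064  -0.41031053  0.57205955 -0.39221847]
 [-0.70389857  0.42722077 -0.56745856  0.92276547]
 [-0.0115615  -0.8056846  -0.59223192  1.01433315]
 [ 0.          0.          0.          1.        ]]
```

View pics/top0.png

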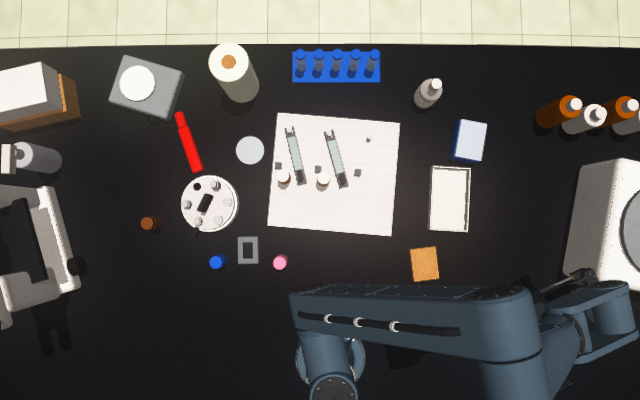

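View pics/side0.png

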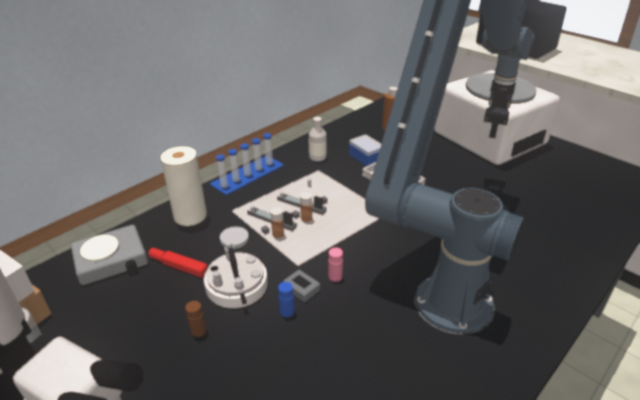

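The top view shows the plate at (334,175), with carriers in lanes 3 (left, ~(295,155)) and 2 (~(335,158)). Lane 1 has a post only, at (368,140). White-capped bottles stand at (284,178) and (322,182). The turret is at (209,204) and the tray at (449,198).
The look-alikes are brown (150,223), blue (216,262) and pink (280,262). All three are off the plate, so I leave them.

```bash
python3 - <<'E'
import cv2
im=cv2.imread("pics/top0.png")
cv2.imwrite("pics/t1.png",cv2.resize(im[105:245,260:410],None,fx=4,fy=4,interpolation=cv2.INTER_CUBIC))
a=cv2.resize(im[170:240,175:245],None,fx=7,fy=7,interpolation=cv2.INTER_CUBIC)
cv2.imwrite("pics/t2.png",a)
E
```

```text
(no output)
```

View pics/t1.png

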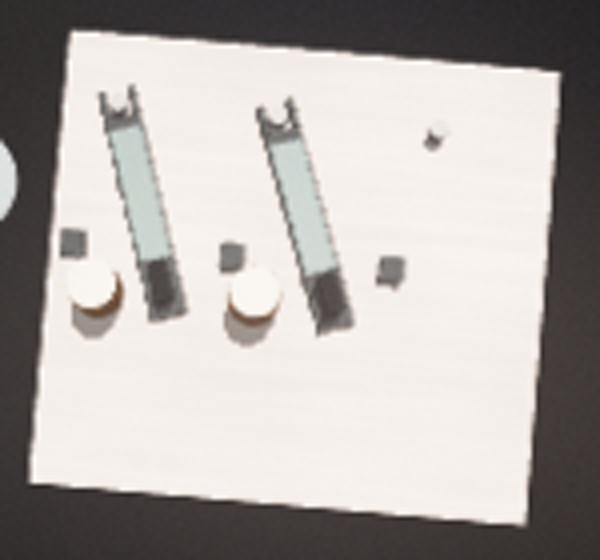

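View pics/t2.png

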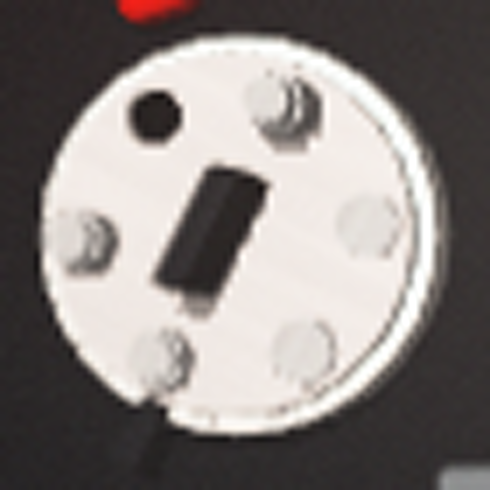

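Enlarged crop: caps are at crop (94,287) and (254,293), i.e. full-image (283.5,176.8) and (323.5,178). The stops are at (72,243), (232,257) and (391,270), and both bars are askew with their tabs to the right.
In the turret crop, the short lens is near the mark (155,410), then clockwise come the middle lens, the hole (155,115) and the longest lens (285,110). So the turret has to turn counter-clockwise.

```bash
cat >h.py <<'E'
import numpy as np, cv2
from rig import status, viewer
def grab(n,save=None):
    c=viewer.camera(n)
    if save: cv2.imwrite(f"pics/{save}.png",c["pixels"])
    return c
def ray(c,u,v):
    K=np.array([[c["fx"],0,c["cx"]],[0,c["fy"],c["cy"]],[0,0,1.]])
    p=cv2.undistortPoints(np.array([[[u,v]]],float),K,np.array([c["k1"],0,0,0,0.]))[0,0]
    # k1 multiplies undistorted slopes: same as the cv2 model
    T=np.array(c["pose"]); return T[:3,3],T[:3,:3]@np.array([p[0],p[1],1])
def onz(c,u,v,z):
    o,d=ray(c,u,v); return (o+d*(z-o[2])/d[2])[:2]
def tri(c1,p1,c2,p2):
    A=[];b=[]
    for c,p in((c1,p1),(c2,p2)):
        o,d=ray(c,*p);d/=np.linalg.norm(d);M=np.eye(3)-np.outer(d,d);A.append(M);b.append(M@o)
    return np.linalg.lstsq(np.vstack(A),np.hstack(b),rcond=None)[0]
def blobs(mask,x0,y0,x1,y1,amin=4):
    m=np.zeros_like(mask);m[y0:y1,x0:x1]=mask[y0:y1,x0:x1]
    n,l,s,cc=cv2.connectedComponentsWithStats(m,connectivity=8)
    return [(s[i,4],cc[i],(l==i)) for i in range(1,n) if s[i,4]>=amin]
E
python3 - <<'E'
from h import *
np.set_printoptions(precision=4,suppress=True)
c=grab("top");im=c["pixels"];s=grab("side");si=s["pixels"]
hsv=cv2.cvtColor(im,cv2.COLOR_BGR2HSV);g=cv2.cvtColor(im,cv2.COLOR_BGR2GRAY)
# plate
w=(g>120).astype(np.uint8)*255
b=max(blobs(w,262,105,410,245),key=lambda t:t[0]);cn=cv2.findContours(b[2].astype(np.uint8),0,1)[0][0]
r=cv2.minAreaRect(cn);pc=np.array([onz(c,*p,.006) for p in cv2.boxPoints(r)]);print("plate",pc.tolist(),pc.mean(0))
e=[pc[(i+1)%4]-pc[i] for i in range(4)];print("edges",[(np.linalg.norm(k),np.degrees(np.arctan2(k[1],k[0]))) for k in e])
# tray
b=max(blobs(w,420,155,480,240),key=lambda t:t[0]);cn=cv2.findContours(b[2].astype(np.uint8),0,1)[0][0]
r=cv2.minAreaRect(cn);pc=np.array([onz(c,*p,.03) for p in cv2.boxPoints(r)]);print("tray",pc.tolist(),pc.mean(0))
# stops
for nm,(x0,y0,x1,y1) in dict(s3=(272,160,283,171),s2=(313,163,322,174),s1=(352,166,364,179)).items():
    for a,cc,m in blobs((g<150).astype(np.uint8),x0,y0,x1,y1): print(nm,a,cc,onz(c,*cc,.018))
# glass
gm=((hsv[...,1]>18)&(hsv[...,0]>60)&(hsv[...,0]<110)&(g>130)).astype(np.uint8)
for a,cc,m in blobs(gm,278,120,352,180,60):
    r=cv2.minAreaRect(cv2.findContours(m.astype(np.uint8),0,1)[0][0]);q=np.array([onz(c,*p,.023) for p in cv2.boxPoints(r)])
    k=max([q[1]-q[0],q[2]-q[1]],key=np.linalg.norm);print("glass",a,cc,onz(c,*cc,.023),np.linalg.norm(k),np.degrees(np.arctan2(k[1],k[0])))
# tabs
for a,cc,m in blobs((g<75).astype(np.uint8),285,165,352,192,15): print("tab",a,cc,onz(c,*cc,.05))
# caps
up=cv2.resize(g[105:245,260:410],None,fx=4,fy=4,interpolation=cv2.INTER_CUBIC)
h=cv2.HoughCircles(up,cv2.HOUGH_GRADIENT,1,60,param1=80,param2=14,minRadius=22,maxRadius=30)
for u,v,R in h[0]:
    p=(u-1.5)/4+260,(v-1.5)/4+105; print("circ",p,R,onz(c,*p,.101))
# turret
dk=(g<70).astype(np.uint8)
for a,cc,m in blobs(dk,180,178,240,225,8): 
    r=cv2.minAreaRect(cv2.findContours(m.astype(np.uint8),0,1)[0][0]);print("dark",a,cc,"z055",onz(c,*cc,.055),"z088",onz(c,*cc,.088),r)
b=max(blobs(w,175,170,242,242),key=lambda t:t[0]);cn=cv2.findContours(b[2].astype(np.uint8),0,1)[0][0]
print("disc",cv2.minEnclosingCircle(cn),onz(c,*cv2.minEnclosingCircle(cn)[0],.045))
# side amber
sh=cv2.cvtColor(si,cv2.COLOR_BGR2HSV)
am=((sh[...,0]<16)&(sh[...,1]>90)&(sh[...,2]>40)).astype(np.uint8)
for a,cc,m in blobs(am,260,195,330,245,10): print("amber",a,cc,onz(s,*cc,.04),np.argwhere(m).min(0),np.argwhere(m).max(0))
E
```

```text
plate [[0.4136711241057445, 0.1970299163262073], [0.7735528371555492, 0.16735023095605794], [0.738775093209762, -0.22745066889824853], [0.37961857211486877, -0.19329702547007127]] [ 0.5764 -0.0141]
edges [(np.float64(0.3611034908600761), np.float64(-4.714552006632983)), (np.float64(0.39632971374819836), np.float64(-95.0341520390736)), (np.float64(0.36077677032259925), np.float64(174.56784782885296)), (np.float64(0.3918095172263261), np.float64(85.01407686810047))]
tray [[0.3992972252460583, -0.30769622594053736], [0.6013385652051693, -0.31946114526787794], [0.5957904394705811, -0.440995617543483], [0.3932884774691794, -0.4284866637550749]] [ 0.4974 -0.3742]
s3 8 [272.  163.5] [0.6068 0.1789]
s3 38 [277.4474 165.3158] [0.6011 0.1618]
s2 39 [317.3077 168.9487] [0.5896 0.0372]
s1 39 [357.2051 172.4103] [ 0.5787 -0.0874]
circ (np.float32(321.25), np.float32(185.25)) 23.0 [0.5328 0.0256]
circ (np.float32(284.0), np.float32(177.75)) 24.6 [0.5551 0.1354]
dark 127 [183.8583 184.1969] z055 [0.5397 0.4455] z088 [0.5373 0.4363] ((187.0, 189.5), (23.0, 14.0), 90.0)
dark 135 [234.8889 184.2963] z
[... 280 characters left out ...]
5 [0.4834 0.3798] z088 [0.4824 0.3721] ((205.00001525878906, 202.50003051757812), (7.602630615234375, 18.782970428466797), 26.56505012512207)
dark 69 [182.1449 218.4928] z055 [0.4348 0.4496] z088 [0.4348 0.4403] ((180.60235595703125, 215.9305877685547), (20.615528106689453, 7.373083114624023), 67.16634368896484)
dark 78 [236.5513 218.3846] z055 [0.4353 0.2827] z088 [0.4353 0.2772] ((238.24221801757812, 215.68399047851562), (8.207293510437012, 21.93170928955078), 24.22774314880371)
disc ((208.96408081054688, 203.1077423095703), 28.748620986938477) [0.4821 0.3698]
amber 139 [306.0576 212.4964] [0.5477 0.0288] [205 301] [220 311]
amber 152 [277.5132 228.4408] [0.5529 0.1497] [221 272] [236 282]
```

```bash
cat >>h.py <<'E'
from scipy.spatial.transform import Rotation as R
def go(x,y,z,yaw=None):
    o=status.get_obs();Q=R.from_quat(o["tool_rot"]);M=Q.as_matrix();p=np.array(o["position"])
    cur=np.degrees(np.arctan2(M[1,1],M[0,1]))
    if yaw is None: yaw=cur
    t=np.radians(yaw);yv=np.array([np.cos(t),np.sin(t),0]);zv=np.array([0,0,-1.]);T=np.c_[np.cross(yv,zv),yv,zv]
    d=M.T@(np.array([x,y,z])-p);rv=np.degrees((Q.inv()*R.from_matrix(T)).as_rotvec())
    print("t%.1f"%o["time"],"pos",p.round(4),"yaw %.1f"%cur,"q1 %.2f q6 %.2f"%(o["q"][0],o["q"][5]),"F",np.round(o["ft_force"],1),"w %.4f"%o["grip_width"])
    print(" dpos",d.round(4).tolist(),"drot",rv.round(1).tolist(),"rows",max(np.linalg.norm(d)/.0417,np.linalg.norm(rv)/7.16).round(1))
E
python3 -c "
from h import *
go(.5,-.1,.23,-90)"
```

```text
t0.2 pos [ 0.2409 -0.5762  0.2219] yaw -67.3 q1 -1.35 q6 -0.18 F [ 0.2 -0.7 -0.6] w 0.0870
 dpos [0.4227, -0.3395, -0.0075] drot [-0.1, 0.0, 22.7] rows 13.0
```

Emit:
arm_command(delta_pos=[[0.422,-0.339,-0.007],[0.422,-0.339,-0.007],[0.422,-0.339,-0.007],[0.422,-0.339,-0.007],[0.422,-0.339,-0.007],[0.422,-0.339,-0.007],[0.422,-0.339,-0.007],[0.422,-0.339,-0.007],[0.422,-0.339,-0.007],[0.422,-0.339,-0.007],[0.422,-0.339,-0.007],[0.422,-0.339,-0.007]], delta_rot=[[0,0,22.7],[0,0,22.7],[0,0,22.7],[0,0,22.7],[0,0,22.7],[0,0,22.7],[0,0,22.7],[0,0,22.7],[0,0,22.7],[0,0,22.7],[0,0,22.7],[0,0,22.7]], gripper=[0,0,0,0,0,0,0,0,0,0,0,0], grip_force=20)

```text
time: 1.2
position: [0.4805, -0.1355, 0.2291]
tool_rot: [1.0, -0.0, 0.0, 0.0]
ft_force: [1.1, -1.1, 0.2]
grip_width: 0.0435
grip_force: 0.0
```

```bash
python3 -c "
from h import *
go(.482,.371,.20,-116)"
```

```text
t1.2 pos [ 0.4805 -0.1355  0.2291] yaw -90.0 q1 -0.50 q6 1.07 F [ 1.1 -1.1  0.2] w 0.0435
 dpos [0.0013, -0.5065, 0.0291] drot [0.0, -0.0, 26.0] rows 12.2
```

Emit:
arm_command(delta_pos=[[0.0,-0.506,0.029],[0.0,-0.506,0.029],[0.0,-0.506,0.029],[0.0,-0.506,0.029],[0.0,-0.506,0.029],[0.0,-0.506,0.029],[0.0,-0.506,0.029],[0.0,-0.506,0.029],[0.0,-0.506,0.029],[0.0,-0.506,0.029],[0.0,-0.506,0.029],[0.0,-0.506,0.029]], delta_rot=[[0,0,26],[0,0,26],[0,0,26],[0,0,26],[0,0,26],[0,0,26],[0,0,26],[0,0,26],[0,0,26],[0,0,26],[0,0,26],[0,0,26]], gripper=[0,0,0,0,0,0,0,0,0,0,0,0])

```text
time: 2.2
position: [0.4795, 0.3456, 0.2012]
tool_rot: [0.974, -0.225, -0.0, 0.0]
ft_force: [1.4, 0.2, -0.1]
grip_width: 0.0433
grip_force: 0.0
```

Emit:
arm_command(delta_pos=[[0.0,0.0,0.0],[0.0,0.0,0.0]], delta_rot=[[0,0,0],[0,0,0]], gripper=[0,0])

```text
time: 2.37
position: [0.4793, 0.3455, 0.2009]
tool_rot: [0.975, -0.223, -0.0, 0.0]
ft_force: [-0.5, -0.7, 0.2]
grip_width: 0.0435
grip_force: 0.0
```

```bash
python3 -c "
from h import *
go(.482,.371,.088,-116)"
```

```text
t2.4 pos [0.4793 0.3455 0.2009] yaw -115.8 q1 0.44 q6 2.46 F [-0.5 -0.7  0.2] w 0.0435
 dpos [-0.0086, -0.0242, 0.1128] drot [0.0, 0.0, 0.2] rows 2.8
```

Emit:
arm_command(delta_pos=[[-0.0086,-0.0242,0.03],[-0.0086,-0.0242,0.06],[-0.0086,-0.0242,0.09],[-0.0086,-0.0242,0.113],[-0.0086,-0.0242,0.113],[-0.0086,-0.0242,0.113],[-0.0086,-0.0242,0.113],[-0.0086,-0.0242,0.113],[-0.0086,-0.0242,0.113]], delta_rot=[[0,0,0],[0,0,0],[0,0,0],[0,0,0],[0,0,0],[0,0,0],[0,0,0],[0,0,0],[0,0,0]], gripper=[0,0,0,0,0,0,0.9,0.9,0.9], grip_force=15)

```text
time: 3.12
position: [0.4844, 0.3693, 0.0905]
tool_rot: [0.974, -0.225, 0.001, -0.001]
ft_force: [-0.6, 0.6, 0.8]
grip_width: 0.0308
grip_force: 0.0
```

Emit:
arm_command(delta_pos=[[0,0,0],[0,0,0],[0,0,0],[0,0,0]], delta_rot=[[0,0,0],[0,0,0],[0,0,0],[0,0,0]], gripper=[0.9,0.9,0.9,0.9])

```text
time: 3.45
position: [0.4856, 0.3727, 0.0899]
tool_rot: [0.974, -0.226, 0.002, -0.004]
ft_force: [1.4, 8.7, -0.7]
grip_width: 0.0143
grip_force: 15.0
```

```bash
python3 -c "
from h import *
go(.482,.371,.088,-116);print(status.get_obs()['moment'])"
```

```text
t3.5 pos [0.4856 0.3727 0.0899] yaw -116.1 q1 0.47 q6 2.49 F [ 1.4  8.7 -0.7] w 0.0143
 dpos [-0.0025, 0.0031, 0.0018] drot [-0.6, -0.2, -0.1] rows 0.1
[ 1.35927854 -0.21479942  0.03436885]
```

Emit:
arm_command(delta_pos=[[0,-0.004,0],[0,-0.004,0],[0,-0.004,0],[0,-0.004,0],[0,-0.004,0],[0,-0.004,0],[0,-0.004,0],[0,-0.004,0],[0,-0.004,0],[0,-0.004,0]], delta_rot=[[0,0,0],[0,0,0],[0,0,-5],[0,0,-10],[0,0,-15],[0,0,-20],[0,0,-25],[0,0,-30],[0,0,-30],[0,0,-30]], gripper=[0.9,0.9,0.9,0.9,0.9,0.9,0.9,0.9,0.9,0.9])

```text
time: 4.28
position: [0.4859, 0.3741, 0.0898]
tool_rot: [0.999, 0.033, 0.002, -0.001]
ft_force: [0.7, 4.5, 6.5]
grip_width: 0.0139
grip_force: 15.0
```

```bash
python3 -c "
from h import *
go(.482,.371,.088,-86);print(status.get_obs()['moment'])"
```

```text
t4.3 pos [0.4859 0.3741 0.0898] yaw -86.2 q1 0.47 q6 1.98 F [0.7 4.5 6.5] w 0.0139
 dpos [-0.0041, 0.0029, 0.0018] drot [-0.1, -0.2, -0.2] rows 0.1
[6.79767536e-01 5.84027548e-02 4.98519798e-04]
```

Emit:
arm_command(delta_pos=[[0,-0.001,0],[0,-0.001,0],[0,-0.001,0],[0,-0.001,0],[0,-0.001,0],[0,-0.001,0],[0,-0.001,0],[0,-0.001,0],[0,-0.001,0],[0,-0.001,0],[0,-0.001,0],[0,-0.001,0]], delta_rot=[[0,0,-6],[0,0,-12],[0,0,-18],[0,0,-24],[0,0,-30],[0,0,-36],[0,0,-42],[0,0,-48],[0,0,-54],[0,0,-60],[0,0,-66],[0,0,-72]], gripper=[0.9,0.9,0.9,0.9,0.9,0.9,0.9,0.9,0.9,0.9,0.9,0.9])

```text
time: 5.28
position: [0.4837, 0.3767, 0.0898]
tool_rot: [0.788, 0.616, 0.001, -0.002]
ft_force: [-4.7, 9.2, 7.7]
grip_width: 0.0137
grip_force: 15.0
```

Emit:
arm_command(delta_pos=[[0,0,0],[0,0,0],[0,0,0],[0,0,0],[0,0,0]], delta_rot=[[0,0,-6],[0,0,-12],[0,0,-18],[0,0,-18],[0,0,-18]], gripper=[0.9,0.9,0.9,0.9,0.9])

```text
time: 5.7
position: [0.4828, 0.3767, 0.0898]
tool_rot: [0.683, 0.73, 0.001, -0.002]
ft_force: [-5.6, 10.1, 7.8]
grip_width: 0.014
grip_force: 15.0
```

Emit:
arm_command(delta_pos=[[0,0,0],[0,0,0],[0,0,0],[0,0,0],[0,0,-0.04],[0,0,-0.08],[0,0,-0.12],[0,0,-0.12]], delta_rot=[[0,0,0],[0,0,0],[0,0,0],[0,0,0],[0,0,0],[0,0,0],[0,0,0],[0,0,0]], gripper=[0,0,0,0,0,0,0,0])

```text
time: 6.37
position: [0.4896, 0.3757, 0.2166]
tool_rot: [0.682, 0.731, 0.007, 0.003]
ft_force: [0.9, 0.9, 0.1]
grip_width: 0.0431
grip_force: 0.0
```

```bash
python3 -c "
from h import *
go(.555,.137,.20,-5)"
```

```text
t6.4 pos [0.4896 0.3757 0.2166] yaw 3.9 q1 0.47 q6 0.41 F [0.9 0.9 0.1] w 0.0431
 dpos [-0.2427, 0.0486, 0.0158] drot [0.8, -0.4, 8.9] rows 5.9
```

Emit:
arm_command(delta_pos=[[-0.5,0.05,-0.03],[-0.5,0.05,-0.03],[-0.5,0.05,-0.03],[-0.5,0.05,-0.03],[-0.5,0.05,-0.03],[-0.5,0.05,-0.03],[-0.5,0.05,-0.03],[-0.5,0.05,-0.03],[-0.5,0.05,-0.03],[-0.5,0.05,-0.03],[-0.5,0.05,-0.03],[-0.5,0.05,-0.03]], delta_rot=[[0.8,-0.4,9],[0.8,-0.4,9],[0.8,-0.4,9],[0.8,-0.4,9],[0.8,-0.4,9],[0.8,-0.4,9],[0.8,-0.4,9],[0.8,-0.4,9],[0.8,-0.4,9],[0.8,-0.4,9],[0.8,-0.4,9],[0.8,-0.4,9]], gripper=[-1,-1,-1,-1,-1,-1,-1,-1,-1,-1,-1,-1])

```text
time: 7.37
position: [0.5682, -0.121, 0.2379]
tool_rot: [0.738, 0.675, -0.008, -0.003]
ft_force: [0.7, 1.0, -0.4]
grip_width: 0.0871
grip_force: 0.0
```

Emit:
arm_command(delta_pos=[[-0.2,0,0],[-0.2,0,0],[-0.2,0,0],[-0.2,0,0],[-0.2,0,0],[-0.2,0,0]], delta_rot=[[0,0,0],[0,0,0],[0,0,0],[0,0,0],[0,0,0],[0,0,0]], gripper=[-1,-1,-1,-1,-1,-1])

```text
time: 7.87
position: [0.55, -0.3257, 0.2392]
tool_rot: [0.74, 0.673, -0.009, -0.0]
ft_force: [1.2, 0.2, 0.2]
grip_width: 0.0871
grip_force: 0.0
```

```bash
python3 - <<'E'
from h import *
go(.555,.137,.2,-5)
c=grab("top","top1");s=grab("side","side1")
a=cv2.resize(c["pixels"][105:245,175:375],None,fx=4,fy=4,interpolation=cv2.INTER_CUBIC)
cv2.imwrite("pics/v1.png",a)
b=cv2.resize(s["pixels"][170:310,195:335],None,fx=4.2,fy=4.2,interpolation=cv2.INTER_CUBIC);cv2.imwrite("pics/v2.png",b)
E
```

```text
t7.9 pos [ 0.55   -0.3257  0.2392] yaw -5.5 q1 -0.70 q6 -0.60 F [1.2 0.2 0.2] w 0.0871
 dpos [0.4616, -0.0385, 0.0338] drot [-0.7, 0.7, -0.4] rows 11.1
```

View pics/v1.png

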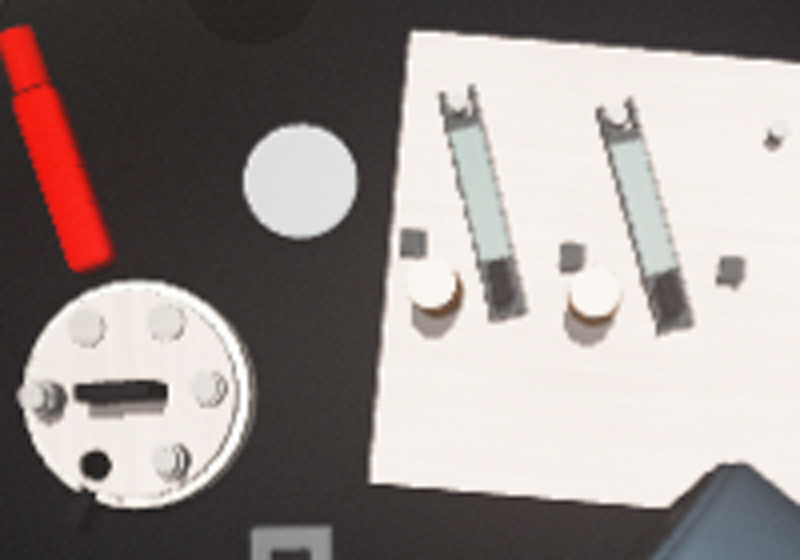

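View pics/v2.png

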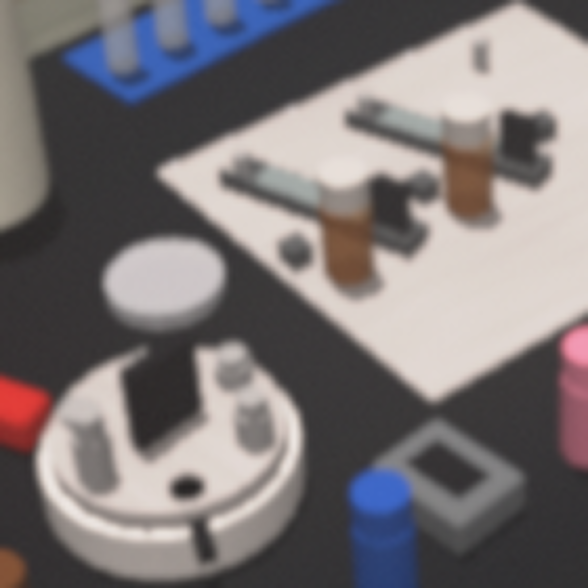

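The top crop shows the empty hole (95,465) at the mark (85,500). The jar caps are at (435,285) and (593,294), and the side crop has the cap tops at (344,172) and (467,108).

```bash
python3 - <<'E'
from h import *
np.set_printoptions(precision=4,suppress=True)
c=grab("top");s=grab("side")
g=cv2.cvtColor(c["pixels"],cv2.COLOR_BGR2GRAY)
for t,sd in(((435,285),(344,172)),((593,294),(467,108))):
    p=(t[0]-1.5)/4+175,(t[1]-1.5)/4+105;q=(sd[0]-1.6)/4.2+195,(sd[1]-1.6)/4.2+170
    print(p,onz(c,*p,.101),onz(s,*q,.101),tri(c,p,s,q))
# where the camera sees the fingertips' gripper? plate corners by side view
for q in((157,172),(434,402),(520,2)):
    q=(q[0]-1.6)/4.2+195,(q[1]-1.6)/4.2+170;print("plate corner side",onz(s,*q,.006))
for p in((413,30),(370,483)):
    p=(p[0]-1.5)/4+175,(p[1]-1.5)/4+105;print("plate corner top",onz(c,*p,.006))
# posts by stop + offset
th=np.radians(-4.9);Rm=np.array([[np.cos(th),-np.sin(th)],[np.sin(th),np.cos(th)]])
for st in((.6011,.1618),(.5896,.0372),(.5787,-.0874)): print("post",np.array(st)+Rm@[.11,-.0265])
for p in((460,103),(618,118),(777,132)):
    p=(p[0]-1.5)/4+175,(p[1]-1.5)/4+105;print("post seen",onz(c,*p,.034))
E
```

```text
(283.375, 175.875) [0.5606 0.1373] [0.5619 0.1412] [0.562  0.1387 0.0994]
(322.875, 178.125) [0.5539 0.0208] [0.5552 0.0208] [0.5541 0.0211 0.1017]
plate corner side [0.7715 0.166 ]
plate corner side [0.4114 0.1975]
plate corner side [ 0.7394 -0.2249]
plate corner top [0.7719 0.1622]
plate corner top [0.4134 0.1946]
post [0.7084 0.126 ]
post [0.6969 0.0014]
post [ 0.686  -0.1232]
post seen [0.7083 0.1231]
post seen [0.6964 0.0005]
post seen [ 0.6854 -0.1228]
```

```bash
python3 -c "
from h import *
go(.561,.138,.15,-5)"
```

```text
t8.1 pos [ 0.5506 -0.3167  0.2392] yaw -5.0 q1 -0.69 q6 -0.60 F [ 1.3  1.1 -0.1] w 0.0868
 dpos [0.4544, -0.0283, 0.0866] drot [-0.8, 0.4, -0.0] rows 11.1
```

Emit:
arm_command(delta_pos=[[0.454,-0.028,0.05],[0.454,-0.028,0.05],[0.454,-0.028,0.05],[0.454,-0.028,0.05],[0.454,-0.028,0.05],[0.454,-0.028,0.05],[0.454,-0.028,0.05],[0.454,-0.028,0.05],[0.454,-0.028,0.05],[0.454,-0.028,0.05],[0.454,-0.028,0.05],[0.454,-0.028,0.087]], delta_rot=[[-0.8,0.4,0],[-0.8,0.4,0],[-0.8,0.4,0],[-0.8,0.4,0],[-0.8,0.4,0],[-0.8,0.4,0],[-0.8,0.4,0],[-0.8,0.4,0],[-0.8,0.4,0],[-0.8,0.4,0],[-0.8,0.4,0],[-0.8,0.4,0]], gripper=[-1,-1,-1,-1,-1,-1,-1,-1,-1,-1,-1,-1])

```text
time: 9.07
position: [0.5651, 0.146, 0.1549]
tool_rot: [0.734, 0.679, 0.007, 0.004]
ft_force: [2.3, -1.0, -0.1]
grip_width: 0.0871
grip_force: 0.0
```

Emit:
arm_command(delta_pos=[[0,0,0],[0,0,0],[0,0,0]], delta_rot=[[0,0,0],[0,0,0],[0,0,0]], gripper=[-1,-1,-1])

```text
time: 9.32
position: [0.5616, 0.1367, 0.1503]
tool_rot: [0.737, 0.676, -0.0, 0.001]
ft_force: [-0.2, -0.3, -0.1]
grip_width: 0.087
grip_force: 0.0
```

```bash
python3 -c "
from h import *
go(.561,.138,.045,-5)"
```

```text
t9.3 pos [0.5616 0.1367 0.1503] yaw -5.0 q1 0.05 q6 0.13 F [-0.2 -0.3 -0.1] w 0.0870
 dpos [0.0014, -0.0008, 0.1053] drot [0.0, 0.1, 0.0] rows 2.5
```

Emit:
arm_command(delta_pos=[[0.001,-0.001,0.035],[0.001,-0.001,0.07],[0.001,-0.001,0.105],[0.001,-0.001,0.105],[0.001,-0.001,0.105],[0.001,-0.001,0.105],[0.001,-0.001,0.105],[0.001,-0.001,0.105],[0.001,-0.001,0.105],[0.001,-0.001,0.105],[0.001,-0.001,0.105],[0.001,-0.001,0.105]], delta_rot=[[0,0,0],[0,0,0],[0,0,0],[0,0,0],[0,0,0],[0,0,0],[0,0,0],[0,0,0],[0,0,0],[0,0,0],[0,0,0],[0,0,0]], gripper=[-1,-1,-1,-1,-1,0.5,0.5,0.5,0.5,0.5,0.5,0.5], grip_force=15)

```text
time: 10.32
position: [0.5611, 0.1376, 0.045]
tool_rot: [0.737, 0.676, 0.0, 0.001]
ft_force: [-0.1, -0.5, -0.0]
grip_width: 0.0482
grip_force: 0.0
```

```bash
python3 -c "
from h import *
go(.561,.138,.17,-5)"
```

```text
t10.3 pos [0.5611 0.1376 0.045 ] yaw -5.0 q1 0.05 q6 0.14 F [-0.1 -0.5 -0. ] w 0.0482
 dpos [0.0003, 0.0, -0.125] drot [0.1, 0.1, -0.0] rows 3.0
```

Emit:
arm_command(delta_pos=[[0,0,0],[0,0,0],[0,0,0],[0,0,0],[0,0,0],[0,0,-0.03],[0,0,-0.06],[0,0,-0.095],[0,0,-0.125],[0,0,-0.125]], delta_rot=[[0,0,0],[0,0,0],[0,0,0],[0,0,0],[0,0,0],[0,0,0],[0,0,0],[0,0,0],[0,0,0],[0,0,0]], gripper=[0.5,0.5,0.5,0.5,0.5,0.5,0.5,0.5,0.5,0.5])

```text
time: 11.15
position: [0.5644, 0.138, 0.1752]
tool_rot: [0.737, 0.676, 0.004, 0.004]
ft_force: [-0.1, -0.2, -0.2]
grip_width: 0.0399
grip_force: 15.0
```

```bash
python3 -c "
from h import *
go(.545,-.374,.17,-5)"
```

```text
t11.2 pos [0.5644 0.138  0.1752] yaw -5.0 q1 0.05 q6 0.14 F [-0.1 -0.2 -0.2] w 0.0399
 dpos [-0.5118, 0.0253, 0.0052] drot [0.6, -0.0, -0.0] rows 12.3
```

Emit:
arm_command(delta_pos=[[-0.02,0.001,0],[-0.05,0.002,0],[-0.085,0.004,0],[-0.12,0.006,0],[-0.155,0.008,0],[-0.19,0.01,0],[-0.23,0.012,0],[-0.27,0.014,0],[-0.31,0.016,0],[-0.35,0.018,0],[-0.385,0.02,0],[-0.42,0.021,0]], delta_rot=[[0,0,0],[0,0,0],[0,0,0],[0,0,0],[0,0,0],[0,0,0],[0,0,0],[0,0,0],[0,0,0],[0,0,0],[0,0,0],[0,0,0]], gripper=[0.5,0.5,0.5,0.5,0.5,0.5,0.5,0.5,0.5,0.5,0.5,0.5])

```text
time: 12.15
position: [0.5438, -0.2841, 0.1686]
tool_rot: [0.738, 0.675, -0.0, -0.001]
ft_force: [0.9, 0.5, -1.2]
grip_width: 0.0395
grip_force: 15.0
```

Emit:
arm_command(delta_pos=[[-0.03,0.002,0],[-0.06,0.003,0],[-0.085,0.004,0],[-0.092,0.004,0],[-0.092,0.004,0],[-0.092,0.004,0],[-0.092,0.004,0]], delta_rot=[[0,0,0],[0,0,0],[0,0,0],[0,0,0],[0,0,0],[0,0,0],[0,0,0]], gripper=[0.5,0.5,0.5,0.5,0.5,0.5,0.5])

```text
time: 12.73
position: [0.5406, -0.3723, 0.1693]
tool_rot: [0.737, 0.676, 0.0, -0.001]
ft_force: [0.3, 0.1, -1.1]
grip_width: 0.0393
grip_force: 15.0
```

```bash
python3 -c "
from h import *
go(.545,-.374,.046,-5)"
```

```text
t12.7 pos [ 0.5406 -0.3723  0.1693] yaw -5.0 q1 -0.77 q6 -0.69 F [ 0.3  0.1 -1.1] w 0.0393
 dpos [-0.0015, 0.0047, 0.1233] drot [-0.1, -0.1, 0.0] rows 3.0
```

Emit:
arm_command(delta_pos=[[-0.001,0.005,0.03],[-0.001,0.005,0.06],[-0.001,0.005,0.09],[-0.001,0.005,0.11],[-0.001,0.005,0.12],[-0.001,0.005,0.125],[-0.001,0.005,0.125],[-0.001,0.005,0.125],[-0.001,0.005,0.125]], delta_rot=[[0,0,0],[0,0,0],[0,0,0],[0,0,0],[0,0,0],[0,0,0],[0,0,0],[0,0,0],[0,0,0]], gripper=[0.5,0.5,0.5,0.5,0.5,0.5,0.5,0.5,0.5])

```text
time: 13.48
position: [0.547, -0.3767, 0.0468]
tool_rot: [0.737, 0.676, -0.0, 0.002]
ft_force: [-0.1, -0.4, -1.1]
grip_width: 0.0395
grip_force: 15.0
```

Emit:
arm_command(delta_pos=[[0,0,0],[0,0,0],[0,0,0],[0,0,0],[0,0,0],[0,0,-0.03],[0,0,-0.06],[0,0,-0.1],[0,0,-0.14],[0,0,-0.14],[0,0,-0.14]], delta_rot=[[0,0,0],[0,0,0],[0,0,0],[0,0,0],[0,0,0],[0,0,0],[0,0,0],[0,0,0],[0,0,0],[0,0,0],[0,0,0]], gripper=[-1,-1,-1,-1,-1,-1,-1,-1,-1,-1,-1])

```text
time: 14.4
position: [0.5474, -0.3775, 0.1888]
tool_rot: [0.737, 0.675, 0.0, 0.004]
ft_force: [-0.7, 0.9, -1.2]
grip_width: 0.0865
grip_force: 0.0
```

```bash
python3 -c "
from h import *
go(.5545,.021,.17,-5)"
```

```text
t14.4 pos [ 0.5474 -0.3775  0.1888] yaw -5.0 q1 -0.77 q6 -0.68 F [-0.7  0.9 -1.2] w 0.0865
 dpos [0.3977, -0.0279, 0.0163] drot [0.4, 0.3, -0.0] rows 9.6
```

Emit:
arm_command(delta_pos=[[0.398,-0.028,0],[0.398,-0.028,0],[0.398,-0.028,0],[0.398,-0.028,0],[0.398,-0.028,0],[0.398,-0.028,0],[0.398,-0.028,0.016],[0.398,-0.028,0.016],[0.398,-0.028,0.016],[0.398,-0.028,0.016],[0.398,-0.028,0.016],[0.398,-0.028,0.016]], delta_rot=[[0.4,0.3,0],[0.4,0.3,0],[0.4,0.3,0],[0.4,0.3,0],[0.4,0.3,0],[0.4,0.3,0],[0.4,0.3,0],[0.4,0.3,0],[0.4,0.3,0],[0.4,0.3,0],[0.4,0.3,0],[0.4,0.3,0]], gripper=[-1,-1,-1,-1,-1,-1,-1,-1,-1,-1,-1,-1])

```text
time: 15.4
position: [0.5513, 0.0245, 0.167]
tool_rot: [0.736, 0.677, -0.002, -0.005]
ft_force: [0.7, 0.1, -0.9]
grip_width: 0.0872
grip_force: 0.0
```

Emit:
arm_command(delta_pos=[[0,0,0],[0,0,0],[0,0,0]], delta_rot=[[0,0,0],[0,0,0],[0,0,0]], gripper=[-1,-1,-1])

```text
time: 15.65
position: [0.5529, 0.0214, 0.1685]
tool_rot: [0.738, 0.675, -0.001, -0.004]
ft_force: [-0.6, 0.3, -0.1]
grip_width: 0.0872
grip_force: 0.0
```

```bash
python3 - <<'E'
from h import *
go(.5545,.021,.045,-5)
s=grab("side","side2")
cv2.imwrite("pics/v3.png",cv2.resize(s["pixels"][130:260,220:440],None,fx=3.6,fy=3.6,interpolation=cv2.INTER_CUBIC))
E
```

```text
t15.7 pos [0.5529 0.0214 0.1685] yaw -5.1 q1 -0.17 q6 -0.08 F [-0.6  0.3 -0.1] w 0.0872
 dpos [-0.0008, 0.0024, 0.1234] drot [-0.4, -0.2, -0.1] rows 3.0
```

View pics/v3.png

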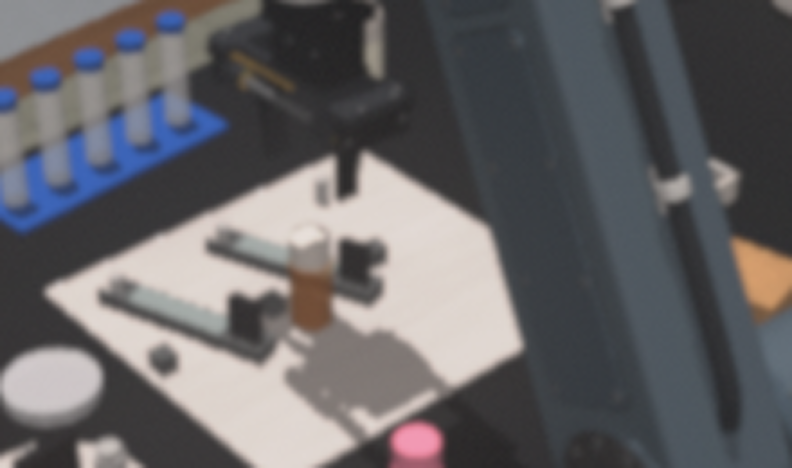

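Jar 2 still stands upright at (310,270) and bars 2 and 3 are where they were, so I descend.

Emit:
arm_command(delta_pos=[[-0.001,0.002,0.035],[-0.001,0.002,0.07],[-0.001,0.002,0.105],[-0.001,0.002,0.123],[-0.001,0.002,0.123],[-0.001,0.002,0.123],[-0.001,0.002,0.123],[-0.001,0.002,0.123],[-0.001,0.002,0.123],[-0.001,0.002,0.123],[-0.001,0.002,0.123],[-0.001,0.002,0.123]], delta_rot=[[-0.4,-0.2,0],[-0.4,-0.2,0],[-0.4,-0.2,0],[-0.4,-0.2,0],[-0.4,-0.2,0],[-0.4,-0.2,0],[-0.4,-0.2,0],[-0.4,-0.2,0],[-0.4,-0.2,0],[-0.4,-0.2,0],[-0.4,-0.2,0],[-0.4,-0.2,0]], gripper=[-1,-1,-1,-1,-1,0.5,0.5,0.5,0.5,0.5,0.5,0.5])

```text
time: 16.7
position: [0.5543, 0.0223, 0.0463]
tool_rot: [0.737, 0.676, 0.001, 0.0]
ft_force: [0.2, -0.2, 0.1]
grip_width: 0.0484
grip_force: 0.0
```

Emit:
arm_command(delta_pos=[[0,0,0],[0,0,0],[0,0,0],[0,0,0],[0,0,0],[0,0,-0.03],[0,0,-0.06],[0,0,-0.095],[0,0,-0.125],[0,0,-0.125],[0,0,-0.125]], delta_rot=[[0,0,0],[0,0,0],[0,0,0],[0,0,0],[0,0,0],[0,0,0],[0,0,0],[0,0,0],[0,0,0],[0,0,0],[0,0,0]], gripper=[0.5,0.5,0.5,0.5,0.5,0.5,0.5,0.5,0.5,0.5,0.5])

```text
time: 17.62
position: [0.5543, 0.0222, 0.1719]
tool_rot: [0.737, 0.675, 0.001, 0.001]
ft_force: [0.3, 0.2, -1.2]
grip_width: 0.0397
grip_force: 15.0
```

```bash
python3 -c "
from h import *
go(.445,-.372,.17,-5)"
```

```text
t17.6 pos [0.5543 0.0222 0.1719] yaw -5.0 q1 -0.16 q6 -0.07 F [ 0.3  0.2 -1.2] w 0.0397
 dpos [-0.4022, -0.0745, 0.0015] drot [0.2, -0.0, -0.0] rows 9.8
```

Emit:
arm_command(delta_pos=[[-0.02,-0.004,0],[-0.05,-0.009,0],[-0.085,-0.016,0],[-0.12,-0.022,0],[-0.16,-0.03,0],[-0.2,-0.037,0],[-0.24,-0.044,0],[-0.28,-0.052,0],[-0.32,-0.06,0],[-0.355,-0.066,0],[-0.385,-0.071,0],[-0.402,-0.074,0]], delta_rot=[[0,0,0],[0,0,0],[0,0,0],[0,0,0],[0,0,0],[0,0,0],[0,0,0],[0,0,0],[0,0,0],[0,0,0],[0,0,0],[0,0,0]], gripper=[0.5,0.5,0.5,0.5,0.5,0.5,0.5,0.5,0.5,0.5,0.5,0.5])

```text
time: 18.62
position: [0.4428, -0.3743, 0.1678]
tool_rot: [0.738, 0.674, 0.0, -0.002]
ft_force: [0.1, 0.7, -1.0]
grip_width: 0.0394
grip_force: 15.0
```

Emit:
arm_command(delta_pos=[[0,0,0],[0,0,0],[0,0,0],[0,0,0]], delta_rot=[[0,0,0],[0,0,0],[0,0,0],[0,0,0]], gripper=[0.5,0.5,0.5,0.5])

```text
time: 18.95
position: [0.445, -0.3693, 0.1696]
tool_rot: [0.737, 0.676, 0.001, -0.001]
ft_force: [0.3, 0.7, -1.4]
grip_width: 0.0393
grip_force: 15.0
```

```bash
python3 -c "
from h import *
go(.445,-.372,.046,-5)"
```

```text
t18.9 pos [ 0.445  -0.3693  0.1696] yaw -4.9 q1 -0.89 q6 -0.80 F [ 0.3  0.7 -1.4] w 0.0393
 dpos [-0.0031, 0.0004, 0.1236] drot [-0.1, -0.2, 0.1] rows 3.0
```

Emit:
arm_command(delta_pos=[[-0.003,0,0.03],[-0.003,0,0.06],[-0.003,0,0.09],[-0.003,0,0.11],[-0.003,0,0.12],[-0.003,0,0.124],[-0.003,0,0.125],[-0.003,0,0.125],[-0.003,0,0.125]], delta_rot=[[0,0,0],[0,0,0],[0,0,0],[0,0,0],[0,0,0],[0,0,0],[0,0,0],[0,0,0],[0,0,0]], gripper=[0.5,0.5,0.5,0.5,0.5,0.5,0.5,0.5,0.5])

```text
time: 19.7
position: [0.4458, -0.3754, 0.0467]
tool_rot: [0.737, 0.676, 0.0, 0.002]
ft_force: [0.2, 0.3, -2.0]
grip_width: 0.0396
grip_force: 15.0
```

Emit:
arm_command(delta_pos=[[0,0,0],[0,0,0],[0,0,0],[0,0,0],[0,0,-0.03],[0,0,-0.06],[0,0,-0.1],[0,0,-0.14],[0,0,-0.14],[0,0,-0.14]], delta_rot=[[0,0,0],[0,0,0],[0,0,0],[0,0,0],[0,0,0],[0,0,0],[0,0,0],[0,0,0],[0,0,0],[0,0,0]], gripper=[-0.5,-0.5,-0.5,-0.5,-0.5,-0.5,-0.5,-0.5,-0.5,-0.5])

```text
time: 20.53
position: [0.446, -0.3763, 0.1885]
tool_rot: [0.737, 0.675, 0.0, 0.004]
ft_force: [0.0, 0.3, -0.6]
grip_width: 0.0657
grip_force: 0.0
```

```bash
python3 - <<'E'
from h import *
np.set_printoptions(precision=4,suppress=True)
o=status.get_obs();print(o["time"],o["position"])
c=grab("top","top3")
im=c["pixels"];hsv=cv2.cvtColor(im,cv2.COLOR_BGR2HSV);g=cv2.cvtColor(im,cv2.COLOR_BGR2GRAY)
gm=((hsv[...,1]>18)&(hsv[...,0]>60)&(hsv[...,0]<110)&(g>130)).astype(np.uint8)
print("glass px",gm[120:185,278:360].sum())
# whole bar = non-white against the plate; PCA of glass pixels
m=cv2.morphologyEx(((hsv[...,1]>8)&(hsv[...,0]>55)&(hsv[...,0]<120)&(g>120)).astype(np.uint8),cv2.MORPH_OPEN,np.ones((3,3),np.uint8))
for a,cc,b in blobs(m,278,120,352,180,40):
    P=np.array([onz(c,x,y,.023) for y,x in np.argwhere(b)]);mu=P.mean(0);d=np.linalg.eigh(np.cov((P-mu).T))[1][:,1];d*=np.sign(d[0])
    print("glass",a,cc,mu,np.degrees(np.arctan2(d[1],d[0])))
for a,cc,b in blobs((g<80).astype(np.uint8),285,160,352,192,15): print("tab",a,cc,"z.04",onz(c,*cc,.04))
cv2.imwrite("pics/v4.png",cv2.resize(im[115:255,270:480],None,fx=3.8,fy=3.8,interpolation=cv2.INTER_CUBIC))
E
```

```text
20.5333 [ 0.446  -0.3763  0.1885]
glass px 0
glass 244 [294.4426 152.6475] [0.6402 0.1085] 12.785667724204561
glass 85 [332.3294 145.9059] [ 0.6612 -0.0097] 10.329192456178847
tab 41 [299.561  175.5366] z.04 [0.567  0.0918]
tab 16 [340.625  179.5625] z.04 [ 0.5545 -0.0345]
```

View pics/v4.png

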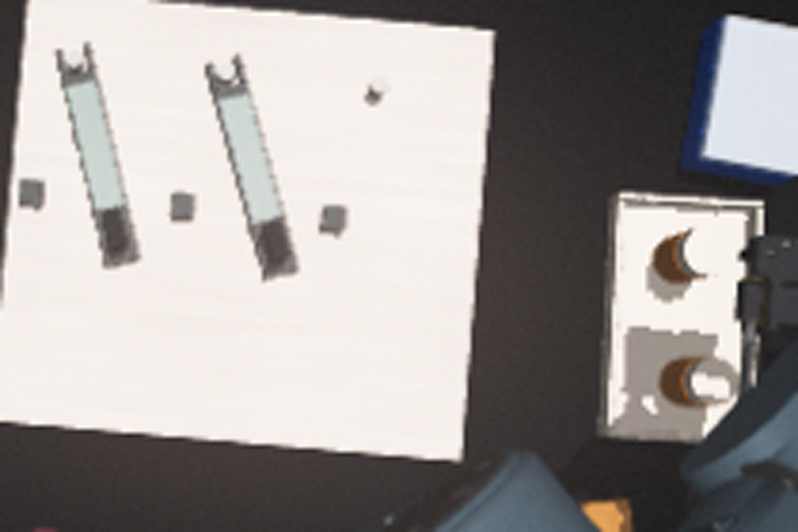

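Both bottles stand in the tray, at crop (675,258) and (700,382). Bars 3 and 2 are still askew, with their tabs at (118,235) and (275,245). Next is bar 3.

```bash
python3 -c "
from h import *
go(.567,.092,.12,-77)"
```

```text
t20.6 pos [ 0.4449 -0.375   0.1864] yaw -5.0 q1 -0.89 q6 -0.81 F [ 0.5 -0.2 -1.1] w 0.0654
 dpos [0.4759, 0.0806, 0.0662] drot [0.1, -0.0, 72.0] rows 11.7
```

Emit:
arm_command(delta_pos=[[0.476,0.081,0],[0.476,0.081,0],[0.476,0.081,0],[0.476,0.081,0],[0.476,0.081,0],[0.476,0.081,0],[0.476,0.081,0],[0.476,0.081,0],[0.476,0.081,0],[0.476,0.081,0],[0.476,0.081,0.04],[0.476,0.081,0.066]], delta_rot=[[0,0,72],[0,0,72],[0,0,72],[0,0,72],[0,0,72],[0,0,72],[0,0,72],[0,0,72],[0,0,72],[0,0,72],[0,0,72],[0,0,72]], gripper=[0,0,0,0,0,0,0,0,0,0,0,0])

```text
time: 21.58
position: [0.5616, 0.0675, 0.1435]
tool_rot: [0.994, 0.112, 0.002, -0.0]
ft_force: [-0.3, -0.9, -0.7]
grip_width: 0.0435
grip_force: 0.0
```

Emit:
arm_command(delta_pos=[[0,0,0],[0,0,0],[0,0,0],[0,0,0]], delta_rot=[[0,0,0],[0,0,0],[0,0,0],[0,0,0]], gripper=[0,0,0,0])

```text
time: 21.92
position: [0.56, 0.0639, 0.1431]
tool_rot: [0.994, 0.112, 0.0, -0.0]
ft_force: [0.0, 0.1, 0.4]
grip_width: 0.0432
grip_force: 0.0
```

```bash
python3 -c "
from h import *
go(.567,.092,.03,-77)"
```

```text
t21.9 pos [0.56   0.0639 0.1431] yaw -77.1 q1 -0.08 q6 1.26 F [0.  0.1 0.4] w 0.0432
 dpos [0.0131, -0.0258, 0.1131] drot [-0.0, -0.0, -0.1] rows 2.8
```

Emit:
arm_command(delta_pos=[[0.013,-0.026,0.01],[0.013,-0.026,0.03],[0.013,-0.026,0.065],[0.013,-0.026,0.095],[0.013,-0.026,0.113],[0.013,-0.026,0.113],[0.013,-0.026,0.113],[0.013,-0.026,0.113],[0.013,-0.026,0.113],[0.013,-0.026,0.113],[0.013,-0.026,0.113],[0.013,-0.026,0.113]], delta_rot=[[0,0,0],[0,0,0],[0,0,0],[0,0,0],[0,0,0],[0,0,0],[0,0,0],[0,0,0],[0,0,0],[0,0,0],[0,0,0],[0,0,0]], gripper=[0,0,0,0,0,0,0,0.9,0.9,0.9,0.9,0.9], grip_force=15)

```text
time: 22.92
position: [0.5676, 0.0934, 0.0313]
tool_rot: [0.994, 0.113, 0.001, -0.0]
ft_force: [-0.2, 0.4, -0.1]
grip_width: 0.0183
grip_force: 0.0
```

Emit:
arm_command(delta_pos=[[0,0,0],[0,0,0],[0,0,0],[0,0,0]], delta_rot=[[0,0,0],[0,0,0],[0,0,0],[0,0,0]], gripper=[0.9,0.9,0.9,0.9])

```text
time: 23.25
position: [0.5675, 0.0933, 0.0311]
tool_rot: [0.994, 0.113, 0.001, -0.0]
ft_force: [-0.9, -0.4, 4.7]
grip_width: 0.0137
grip_force: 15.0
```

```bash
python3 -c "
from h import *
go(.566,.137,.03,-94.9)
import numpy as np
for t in (4.5,9,13.5,18): print(t,.145*(1-np.cos(np.radians(t))),-.145*np.sin(np.radians(t)))"
```

```text
t23.2 pos [0.5675 0.0933 0.0311] yaw -77.0 q1 -0.03 q6 1.31 F [-0.9 -0.4  4.7] w 0.0137
 dpos [0.0084, -0.0429, 0.0011] drot [-0.0, -0.1, 17.9] rows 2.5
4.5 0.0004469866086964452 -0.011376568880537516
9 0.001785190613705023 -0.022682997430833473
13.5 0.004006361542336899 -0.03384957775910628
18 0.007096805137202737 -0.04480746418436737
```

Emit:
arm_command(delta_pos=[[0.0002,-0.006,0],[0.0005,-0.0114,0],[0.001,-0.017,0],[0.0018,-0.0227,0],[0.003,-0.0285,0],[0.004,-0.034,0],[0.006,-0.039,0],[0.0075,-0.043,0],[0.0075,-0.043,0],[0.0075,-0.043,0],[0.0075,-0.043,0]], delta_rot=[[0,0,2.2],[0,0,4.5],[0,0,6.7],[0,0,9],[0,0,11.2],[0,0,13.5],[0,0,15.7],[0,0,17.9],[0,0,17.9],[0,0,17.9],[0,0,17.9]], gripper=[0.9,0.9,0.9,0.9,0.9,0.9,0.9,0.9,0.9,0.9,0.9])

```text
time: 24.17
position: [0.565, 0.1373, 0.0311]
tool_rot: [0.999, -0.043, 0.001, -0.0]
ft_force: [-1.8, 1.4, 5.2]
grip_width: 0.0141
grip_force: 15.0
```

```bash
python3 - <<'E'
from h import *
go(.566,.137,.031,-94.9)
grab("side","side5")
E
```

```text
t24.2 pos [0.565  0.1373 0.0311] yaw -94.9 q1 0.05 q6 1.70 F [-1.8  1.4  5.2] w 0.0141
 dpos [0.001, 0.0002, 0.0001] drot [-0.1, -0.1, -0.0] rows 0.0
```

Emit:
arm_command(delta_pos=[[0.001,0,0],[0.002,0,0],[0.003,0,0],[0.003,0,0],[0.003,0,0]], delta_rot=[[0,0,0],[0,0,0],[0,0,0],[0,0,0],[0,0,0]], gripper=[0.9,0.9,0.9,0.9,0.9])

```text
time: 24.63
position: [0.5649, 0.1372, 0.031]
tool_rot: [0.999, -0.043, -0.002, -0.0]
ft_force: [-6.0, 1.7, 10.1]
grip_width: 0.014
grip_force: 15.0
```

Emit:
arm_command(delta_pos=[[0.001,0,0],[0.002,0,0],[0.002,0,0],[0.002,0,0]], delta_rot=[[0,0,0],[0,0,0],[0,0,0],[0,0,0]], gripper=[0.9,0.9,0.9,0.9])

```text
time: 24.97
position: [0.5656, 0.1371, 0.031]
tool_rot: [0.999, -0.043, -0.004, -0.0]
ft_force: [-6.2, 1.4, 13.1]
grip_width: 0.014
grip_force: 15.0
```

Emit:
arm_command(delta_pos=[[-0.002,-0.001,0],[-0.002,-0.002,0],[-0.002,-0.002,0],[-0.002,-0.002,0]], delta_rot=[[0,0,0],[0,0,0],[0,0,0],[0,0,0]], gripper=[0.9,0.9,0.9,0.9])

```text
time: 25.3
position: [0.5658, 0.1379, 0.031]
tool_rot: [0.999, -0.043, -0.002, 0.001]
ft_force: [-4.0, -4.0, 8.9]
grip_width: 0.014
grip_force: 15.0
```

```bash
python3 - <<'E'
from h import *
go(.566,.137,.031,-94.9)
E
```

```text
t25.3 pos [0.5658 0.1379 0.031 ] yaw -94.9 q1 0.05 q6 1.70 F [-4.  -4.   8.9] w 0.0140
 dpos [0.0002, 0.0008, 0.0] drot [0.1, 0.2, 0.0] rows 0.0
```

Emit:
arm_command(delta_pos=[[-0.001,0.001,0],[-0.001,0.001,0],[-0.001,0.001,0],[-0.001,0.001,0],[-0.001,0.001,0],[-0.001,0.001,0],[-0.001,0.001,-0.03],[-0.001,0.001,-0.07],[-0.001,0.001,-0.1],[-0.001,0.001,-0.1]], delta_rot=[[0,0,0],[0,0,0],[0,0,0],[0,0,0],[0,0,0],[0,0,0],[0,0,0],[0,0,0],[0,0,0],[0,0,0]], gripper=[0.9,0.9,0,0,0,0,0,0,0,0])

```text
time: 26.13
position: [0.5712, 0.1382, 0.1363]
tool_rot: [0.999, -0.043, 0.007, -0.001]
ft_force: [1.6, 0.2, 1.2]
grip_width: 0.043
grip_force: 0.0
```

```bash
python3 - <<'E'
from h import *
go(.5545,-.034,.12,-76)
E
```

```text
t26.1 pos [0.5712 0.1382 0.1363] yaw -94.9 q1 0.05 q6 1.70 F [1.6 0.2 1.2] w 0.0430
 dpos [-0.0022, 0.173, 0.0158] drot [-0.0, -0.8, -18.9] rows 4.2
```

Emit:
arm_command(delta_pos=[[-0.002,0.173,0.015],[-0.002,0.173,0.015],[-0.002,0.173,0.015],[-0.002,0.173,0.015],[-0.002,0.173,0.015],[-0.002,0.173,0.015],[-0.002,0.173,0.015],[-0.002,0.173,0.015],[-0.002,0.173,0.015]], delta_rot=[[0,-0.8,-19],[0,-0.8,-19],[0,-0.8,-19],[0,-0.8,-19],[0,-0.8,-19],[0,-0.8,-19],[0,-0.8,-19],[0,-0.8,-19],[0,-0.8,-19]], gripper=[0,0,0,0,0,0,0,0,0])

```text
time: 26.88
position: [0.5498, -0.0328, 0.1151]
tool_rot: [0.992, 0.123, -0.007, -0.001]
ft_force: [0.2, 0.6, 0.6]
grip_width: 0.0437
grip_force: 0.0
```

```bash
python3 - <<'E'
from h import *
go(.5545,-.034,.031,-76)
s=grab("side","side6")
cv2.imwrite("pics/v5.png",cv2.resize(s["pixels"][150:260,230:400],None,fx=4.5,fy=4.5,interpolation=cv2.INTER_CUBIC))
E
```

```text
t26.9 pos [ 0.5498 -0.0328  0.1151] yaw -75.8 q1 -0.26 q6 1.07 F [0.2 0.6 0.6] w 0.0437
 dpos [0.0054, 0.0026, 0.0841] drot [-0.2, 0.8, 0.2] rows 2.0
```

View pics/v5.png

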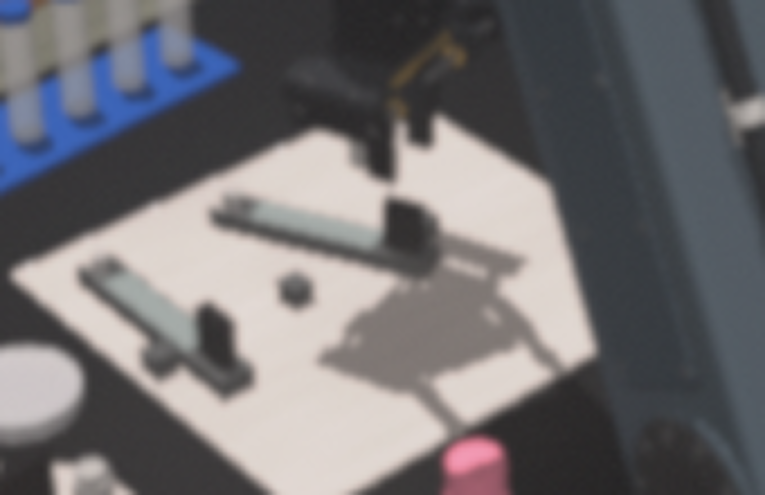

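Bar 3 now lies along its stop (160,358), and bar 2's tab (405,225) is unmoved. Next I grip bar 2.

Emit:
arm_command(delta_pos=[[0.0055,0.0025,0.005],[0.0055,0.0025,0.03],[0.0055,0.0025,0.06],[0.0055,0.0025,0.084],[0.0055,0.0025,0.084],[0.0055,0.0025,0.084],[0.0055,0.0025,0.084],[0.0055,0.0025,0.084],[0.0055,0.0025,0.084],[0.0055,0.0025,0.084],[0.0055,0.0025,0.084],[0.0055,0.0025,0.084]], delta_rot=[[0,0.8,0],[0,0.8,0],[0,0.8,0],[0,0.8,0],[0,0.8,0],[0,0.8,0],[0,0.8,0],[0,0.8,0],[0,0.8,0],[0,0.8,0],[0,0.8,0],[0,0.8,0]], gripper=[0,0,0,0,0,0,0.9,0.9,0.9,0.9,0.9,0.9])

```text
time: 27.93
position: [0.5551, -0.0358, 0.0317]
tool_rot: [0.992, 0.122, 0.001, -0.001]
ft_force: [-1.1, -0.9, 3.1]
grip_width: 0.0139
grip_force: 15.0
```

Emit:
arm_command(delta_pos=[[0,0,0],[0,0,0],[0,0,0],[0,0,0]], delta_rot=[[0,0,0],[0,0,0],[0,0,0],[0,0,0]], gripper=[0.9,0.9,0.9,0.9])

```text
time: 28.27
position: [0.5551, -0.0358, 0.0317]
tool_rot: [0.992, 0.123, 0.001, -0.001]
ft_force: [-0.5, -1.4, 5.5]
grip_width: 0.0139
grip_force: 15.0
```

```bash
python3 - <<'E'
from h import *
go(.554,.0135,.031,-94.9)
E
```

```text
t28.3 pos [ 0.5551 -0.0358  0.0317] yaw -75.9 q1 -0.27 q6 1.05 F [-0.5 -1.4  5.5] w 0.0139
 dpos [0.0109, -0.0481, 0.0008] drot [-0.1, -0.1, 19.0] rows 2.7
```

Emit:
arm_command(delta_pos=[[0.0002,-0.006,0],[0.0005,-0.012,0],[0.0011,-0.018,0],[0.002,-0.024,0],[0.003,-0.03,0],[0.0045,-0.036,0],[0.006,-0.042,0],[0.009,-0.048,0],[0.009,-0.048,0],[0.009,-0.048,0],[0.009,-0.048,0]], delta_rot=[[0,0,2.4],[0,0,4.7],[0,0,7.1],[0,0,9.5],[0,0,11.8],[0,0,14.2],[0,0,16.6],[0,0,19],[0,0,19],[0,0,19],[0,0,19]], gripper=[0.9,0.9,0.9,0.9,0.9,0.9,0.9,0.9,0.9,0.9,0.9])

```text
time: 29.18
position: [0.5507, 0.014, 0.0317]
tool_rot: [0.999, -0.044, -0.001, -0.002]
ft_force: [-2.6, 2.0, 7.2]
grip_width: 0.0141
grip_force: 15.0
```

Emit:
arm_command(delta_pos=[[0.001,0,0],[0.002,0,0],[0.003,0,0],[0.003,0,0],[0.003,0,0]], delta_rot=[[0,0,0],[0,0,0],[0,0,0],[0,0,0],[0,0,0]], gripper=[0.9,0.9,0.9,0.9,0.9])

```text
time: 29.6
position: [0.5507, 0.0141, 0.0317]
tool_rot: [0.999, -0.043, -0.004, -0.002]
ft_force: [-5.8, 0.4, 11.5]
grip_width: 0.014
grip_force: 15.0
```

```bash
python3 - <<'E'
from h import *
go(.554,.0135,.031,-94.9)
E
```

```text
t29.6 pos [0.5507 0.0141 0.0317] yaw -95.0 q1 -0.18 q6 1.47 F [-5.8  0.4 11.5] w 0.0140
 dpos [0.0033, 0.0003, 0.0006] drot [-0.2, 0.5, -0.1] rows 0.1
```

Emit:
arm_command(delta_pos=[[0.001,0,-0.001],[0.002,0,-0.002],[0.003,0,-0.002],[0.003,0,-0.002]], delta_rot=[[0,0,0],[0,0,0],[0,0,0],[0,0,0]], gripper=[0.9,0.9,0.9,0.9])

```text
time: 29.93
position: [0.5507, 0.014, 0.0317]
tool_rot: [0.999, -0.043, -0.007, -0.002]
ft_force: [-8.2, 0.3, 1.0]
grip_width: 0.0138
grip_force: 15.0
```

Emit:
arm_command(delta_pos=[[0.001,0,-0.001],[0.003,0,-0.001],[0.003,0,-0.001],[0.003,0,-0.001]], delta_rot=[[0,0,0],[0,0,0],[0,0,0],[0,0,0]], gripper=[0.9,0.9,0.9,0.9])

```text
time: 30.27
position: [0.551, 0.0142, 0.032]
tool_rot: [0.999, -0.043, -0.01, -0.003]
ft_force: [-10.9, 0.4, 1.8]
grip_width: 0.014
grip_force: 15.0
```

Emit:
arm_command(delta_pos=[[-0.003,-0.001,0.001],[-0.005,-0.0015,0.002],[-0.005,-0.002,0.002],[-0.005,-0.002,0.002]], delta_rot=[[0,0,0],[0,0,0],[0,0,0],[0,0,0]], gripper=[0.9,0.9,0.9,0.9])

```text
time: 30.6
position: [0.551, 0.0149, 0.0317]
tool_rot: [0.999, -0.043, -0.005, -0.002]
ft_force: [-6.9, -3.4, 4.3]
grip_width: 0.0143
grip_force: 15.0
```

```bash
python3 - <<'E'
from h import *
go(.554,.0135,.031,-94.9)
E
```

```text
t30.6 pos [0.551  0.0149 0.0317] yaw -94.9 q1 -0.18 q6 1.48 F [-6.9 -3.4  4.3] w 0.0143
 dpos [0.0031, 0.0012, 0.0006] drot [-0.2, 0.6, -0.0] rows 0.1
```

Emit:
arm_command(delta_pos=[[-0.002,0.001,0],[-0.002,0.001,0],[-0.002,0.001,0],[-0.002,0.001,0],[-0.002,0.001,0],[-0.002,0.001,0],[-0.002,0.001,-0.03],[-0.002,0.001,-0.07],[-0.002,0.001,-0.1],[-0.002,0.001,-0.1],[-0.002,0.001,-0.1]], delta_rot=[[0,0,0],[0,0,0],[0,0,0],[0,0,0],[0,0,0],[0,0,0],[0,0,0],[0,0,0],[0,0,0],[0,0,0],[0,0,0]], gripper=[0.9,0.9,0,0,0,0,0,0,0,0,0])

```text
time: 31.52
position: [0.5558, 0.0135, 0.1345]
tool_rot: [0.999, -0.043, 0.003, -0.001]
ft_force: [-0.1, 0.3, 0.3]
grip_width: 0.0434
grip_force: 0.0
```

```bash
python3 - <<'E'
from h import *
go(.564,.1375,.12,-94.9)
E
```

```text
t31.5 pos [0.5558 0.0135 0.1345] yaw -94.9 q1 -0.18 q6 1.48 F [-0.1  0.3  0.3] w 0.0434
 dpos [-0.0025, -0.1242, 0.0148] drot [-0.1, -0.4, -0.0] rows 3.0
```

Emit:
arm_command(delta_pos=[[-0.0025,-0.124,0],[-0.0025,-0.124,0],[-0.0025,-0.124,0],[-0.0025,-0.124,0],[-0.0025,-0.124,0],[-0.0025,-0.124,0.015],[-0.0025,-0.124,0.015],[-0.0025,-0.124,0.015]], delta_rot=[[0,-0.4,0],[0,-0.4,0],[0,-0.4,0],[0,-0.4,0],[0,-0.4,0],[0,-0.4,0],[0,-0.4,0],[0,-0.4,0]], gripper=[0,0,0,0,0,0,0,0])

```text
time: 32.18
position: [0.5607, 0.1363, 0.1162]
tool_rot: [0.999, -0.044, -0.005, -0.001]
ft_force: [0.4, -0.3, -1.4]
grip_width: 0.0437
grip_force: 0.0
```

```bash
python3 - <<'E'
from h import *
go(.564,.1375,.032,-94.9)
E
```

```text
t32.2 pos [0.5607 0.1363 0.1162] yaw -95.0 q1 0.04 q6 1.70 F [ 0.4 -0.3 -1.4] w 0.0437
 dpos [0.0041, -0.0013, 0.0841] drot [-0.1, 0.6, -0.1] rows 2.0
```

Emit:
arm_command(delta_pos=[[0.002,-0.001,0.01],[0.002,-0.001,0.04],[0.002,-0.001,0.07],[0.002,-0.001,0.084],[0.002,-0.001,0.084],[0.002,-0.001,0.084],[0.002,-0.001,0.084],[0.002,-0.001,0.084],[0.002,-0.001,0.084],[0.002,-0.001,0.084],[0.002,-0.001,0.084],[0.002,-0.001,0.084]], delta_rot=[[0,0.6,0],[0,0.6,0],[0,0.6,0],[0,0.6,0],[0,0.6,0],[0,0.6,0],[0,0.6,0],[0,0.6,0],[0,0.6,0],[0,0.6,0],[0,0.6,0],[0,0.6,0]], gripper=[0,0,0,0,0,0,0.9,0.9,0.9,0.9,0.9,0.9])

```text
time: 33.18
position: [0.5638, 0.1386, 0.0344]
tool_rot: [0.999, -0.043, 0.002, -0.001]
ft_force: [-0.0, -0.2, 3.5]
grip_width: 0.0137
grip_force: 15.0
```

Emit:
arm_command(delta_pos=[[0,0,0],[0,0,0],[0.001,0,0],[0.002,0,-0.001],[0.003,0,-0.001],[0.004,0,-0.002],[0.004,0,-0.002],[0.004,0,-0.002]], delta_rot=[[0,0,0],[0,0,0],[0,0,0],[0,0,0],[0,0,0],[0,0,0],[0,0,0],[0,0,0]], gripper=[0.9,0.9,0.9,0.9,0.9,0.9,0.9,0.9])

```text
time: 33.85
position: [0.5639, 0.1384, 0.0345]
tool_rot: [0.999, -0.043, -0.002, -0.001]
ft_force: [-5.8, -0.8, 0.2]
grip_width: 0.0142
grip_force: 15.0
```

Emit:
arm_command(delta_pos=[[0.001,0,0],[0.003,0,-0.001],[0.003,0,-0.001],[0.003,0,-0.001]], delta_rot=[[0,0,0],[0,0,0],[0,0,0],[0,0,0]], gripper=[0.9,0.9,0.9,0.9])

```text
time: 34.18
position: [0.564, 0.1383, 0.0349]
tool_rot: [0.999, -0.043, -0.005, -0.001]
ft_force: [-7.5, 0.8, 1.2]
grip_width: 0.0136
grip_force: 15.0
```

Emit:
arm_command(delta_pos=[[-0.005,0,0.002],[-0.005,-0.001,0.002],[-0.005,-0.001,0.002],[-0.005,0,0.002],[-0.005,0,0.002],[-0.005,0,0.002],[-0.005,0,0.002],[-0.005,0,0.002],[-0.005,0,-0.04],[-0.005,0,-0.08],[-0.005,0,-0.12],[-0.005,0,-0.16]], delta_rot=[[0,0,0],[0,0,0],[0,0,0],[0,0,0],[0,0,0],[0,0,0],[0,0,0],[0,0,0],[0,0,0],[0,0,0],[0,0,0],[0,0,0]], gripper=[0.9,0.9,0.9,0.9,0,0,0,0,0,0,0,0])

```text
time: 35.18
position: [0.5652, 0.138, 0.1981]
tool_rot: [0.999, -0.043, 0.002, -0.001]
ft_force: [1.6, -0.2, 0.1]
grip_width: 0.0431
grip_force: 0.0
```

```bash
python3 - <<'E'
from h import *
go(.483,.374,.2,3.8)
E
```

```text
t35.2 pos [0.5652 0.138  0.1981] yaw -94.9 q1 0.05 q6 1.70 F [ 1.6 -0.2  0.1] w 0.0431
 dpos [-0.1021, -0.2281, -0.0016] drot [0.1, -0.3, -98.7] rows 13.8
```

Emit:
arm_command(delta_pos=[[-0.102,-0.228,0],[-0.102,-0.228,0],[-0.102,-0.228,0],[-0.102,-0.228,0],[-0.102,-0.228,0],[-0.102,-0.228,0],[-0.102,-0.228,0],[-0.102,-0.228,0],[-0.102,-0.228,0],[-0.102,-0.228,0],[-0.102,-0.228,0],[-0.102,-0.228,0]], delta_rot=[[0,0,-98.7],[0,0,-98.7],[0,0,-98.7],[0,0,-98.7],[0,0,-98.7],[0,0,-98.7],[0,0,-98.7],[0,0,-98.7],[0,0,-98.7],[0,0,-98.7],[0,0,-98.7],[0,0,-98.7]], gripper=[0,0,0,0,0,0,0,0,0,0,0,0])

```text
time: 36.18
position: [0.4832, 0.3743, 0.1971]
tool_rot: [0.758, 0.652, 0.003, 0.0]
ft_force: [0.1, 0.1, -0.2]
grip_width: 0.0434
grip_force: 0.0
```

```bash
python3 - <<'E'
from h import *
go(.483,.374,.2,3.8)
c=grab("top","top7")
cv2.imwrite("pics/v6.png",cv2.resize(c["pixels"][105:250,175:480],None,fx=2.6,fy=2.6,interpolation=cv2.INTER_CUBIC))
E
```

```text
t36.2 pos [0.4832 0.3743 0.1971] yaw -8.6 q1 0.48 q6 0.63 F [ 0.1  0.1 -0.2] w 0.0434
 dpos [-0.0003, -0.0001, -0.003] drot [0.3, -0.2, -12.4] rows 1.7
```

View pics/v6.png

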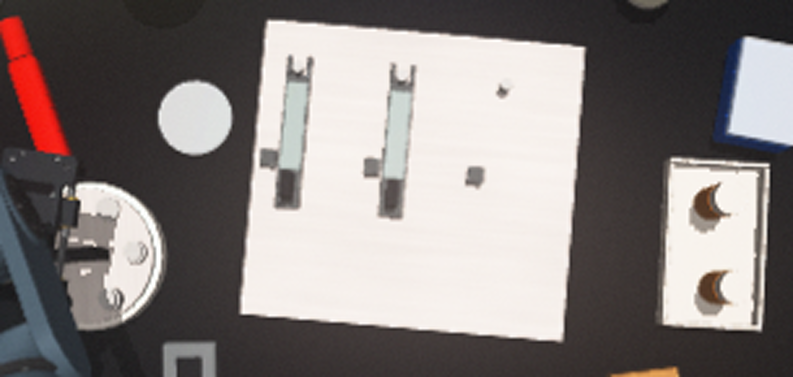

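Both carriers (295,130) and (397,140) lie along their stops, and the bottles stand in the tray at (710,203) and (715,290). Now the last turret move.

Emit:
arm_command(delta_pos=[[0,0,0],[0,0,0],[0,0,0.03],[0,0,0.06],[0,0,0.09],[0,0,0.109],[0,0,0.109],[0,0,0.109],[0,0,0.109],[0,0,0.109],[0,0,0.109],[0,0,0.109]], delta_rot=[[0,0,-7],[0,0,-12.4],[0,0,-12.4],[0,0,-12.4],[0,0,-12.4],[0,0,-12.4],[0,0,-12.4],[0,0,-12.4],[0,0,-12.4],[0,0,-12.4],[0,0,-12.4],[0,0,-12.4]], gripper=[0,0,0,0,0,0,0,0,0.9,0.9,0.9,0.9])

```text
time: 37.23
position: [0.4841, 0.3747, 0.0895]
tool_rot: [0.686, 0.728, 0.004, 0.001]
ft_force: [0.6, 1.2, -0.0]
grip_width: 0.0246
grip_force: 0.0
```

Emit:
arm_command(delta_pos=[[0,0,0],[0,0,0],[0,0,0],[0,0,0]], delta_rot=[[0,0,0],[0,0,0],[0,0,0],[0,0,0]], gripper=[0.9,0.9,0.9,0.9])

```text
time: 37.57
position: [0.483, 0.3744, 0.0888]
tool_rot: [0.686, 0.728, 0.002, 0.0]
ft_force: [-1.4, -0.2, 6.4]
grip_width: 0.0137
grip_force: 15.0
```

Emit:
arm_command(delta_pos=[[0,0,0],[0,0,0],[0,0,0],[0,0,0],[0,0,0],[0,0,0],[0,0,0],[0,0,0],[0,0,0],[0,0,0],[0,0,0],[0,0,0]], delta_rot=[[0,0,-6],[0,0,-12],[0,0,-18],[0,0,-24],[0,0,-30],[0,0,-36],[0,0,-42],[0,0,-48],[0,0,-54],[0,0,-60],[0,0,-60],[0,0,-60]], gripper=[0.9,0.9,0.9,0.9,0.9,0.9,0.9,0.9,0.9,0.9,0.9,0.9])

```text
time: 38.57
position: [0.4827, 0.3742, 0.0888]
tool_rot: [0.23, 0.973, 0.001, 0.001]
ft_force: [-2.3, -0.7, 5.9]
grip_width: 0.0138
grip_force: 15.0
```

```bash
python3 - <<'E'
from h import *
go(.483,.374,.2,63.8)
E
```

```text
t38.6 pos [0.4827 0.3742 0.0888] yaw 63.4 q1 0.48 q6 -0.63 F [-2.3 -0.7  5.9] w 0.0138
 dpos [-0.0005, 0.0004, -0.1112] drot [0.2, 0.1, -0.4] rows 2.7
```

Emit:
arm_command(delta_pos=[[0,0,0],[0,0,0],[0,0,0],[0,0,0],[0,0,-0.03],[0,0,-0.06],[0,0,-0.1],[0,0,-0.14],[0,0,-0.16],[0,0,-0.16],[0,0,-0.16]], delta_rot=[[0,0,0],[0,0,0],[0,0,0],[0,0,0],[0,0,0],[0,0,0],[0,0,0],[0,0,0],[0,0,0],[0,0,0],[0,0,0]], gripper=[0,0,0,0,0,0,0,0,0,0,0])

```text
time: 39.48
position: [0.4833, 0.3741, 0.2493]
tool_rot: [0.23, 0.973, 0.003, 0.003]
ft_force: [0.3, 0.5, -0.0]
grip_width: 0.0433
grip_force: 0.0
```

```bash
python3 - <<'E'
from h import *
go(.45,-.05,.26,20)
E
```

```text
t39.5 pos [0.4833 0.3741 0.2493] yaw 63.4 q1 0.48 q6 -0.63 F [ 0.3  0.5 -0. ] w 0.0433
 dpos [-0.1601, -0.3941, -0.0126] drot [0.5, 0.1, 43.4] rows 10.2
```

Emit:
arm_command(delta_pos=[[-0.22,-0.527,-0.012],[-0.22,-0.527,-0.012],[-0.22,-0.527,-0.012],[-0.22,-0.527,-0.012],[-0.22,-0.527,-0.012],[-0.22,-0.527,-0.012],[-0.22,-0.527,-0.012],[-0.22,-0.527,-0.012],[-0.22,-0.527,-0.012],[-0.22,-0.527,-0.012],[-0.22,-0.527,-0.012],[-0.22,-0.527,-0.012]], delta_rot=[[0,0,43],[0,0,43],[0,0,43],[0,0,43],[0,0,43],[0,0,43],[0,0,43],[0,0,43],[0,0,43],[0,0,43],[0,0,43],[0,0,43]], gripper=[0,0,0,0,0,0,0,0,0,0,0,0])

```text
time: 40.48
position: [0.4465, -0.1262, 0.2551]
tool_rot: [0.571, 0.821, 0.002, -0.001]
ft_force: [1.2, 0.9, 0.0]
grip_width: 0.0437
grip_force: 0.0
```

Emit:
arm_command(delta_pos=[[0,0,0],[0,0,0],[0,0,0],[0,0,0],[0,0,0],[0,0,0]], delta_rot=[[0,0,0],[0,0,0],[0,0,0],[0,0,0],[0,0,0],[0,0,0]], gripper=[0,0,0,0,0,0])

```text
time: 40.98
position: [0.4483, -0.1233, 0.2568]
tool_rot: [0.569, 0.822, 0.002, 0.0]
ft_force: [0.2, -0.0, -0.0]
grip_width: 0.0435
grip_force: 0.0
```

```bash
python3 - <<'E'
from h import *
c=grab("top","top8")
cv2.imwrite("pics/v7.png",cv2.resize(c["pixels"][105:250,175:375],None,fx=4,fy=4,interpolation=cv2.INTER_CUBIC))
E
```

```text
(no output)
```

View pics/v7.png

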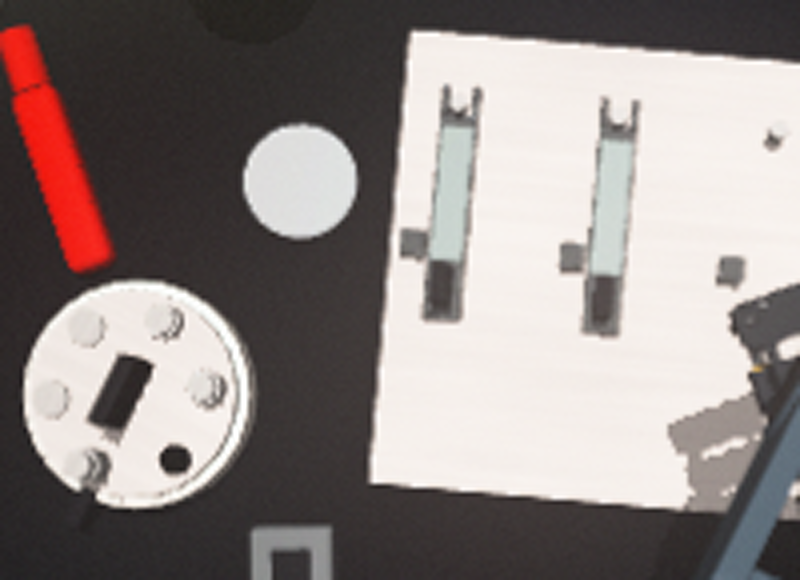

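The longest lens (92,465) is at the mark (85,500), and both carriers lie along their stops with the slots home on the posts.

```bash
python3 -c "
from rig import robot
print(robot.hand_in())"
```

```text
the job is handed in; nothing more can be done
None
```

I handed the job in at about 41 s: I turned the turret to its empty station first and to the longest lens last, stood both bottles in the tray, and set the lane 2 and 3 carriers home on their posts along their stops (lane 1 had no carrier or bottle); no verdict came back.

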